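Sort two bushes into their rows and give them a squirt of oil

TASK

Stand the two loose brass bushes in the oiling station, each in the empty end of the row that holds bushes of its own length. When both stand there released, press the nozzle cap of the leaning oil bottle all the way down to squirt them and let it spring back up, feeling for the cap and not ramming it. Leave the other things on the bench where they are.

Things in the scene. Friction and masses are not known exactly. Their poses are not given: they have to be found in the camera images.
- bush_short: loose plain brass bush, upright cylinder 26 mm across and 34 mm tall with a dark bore in its top; about 0.1 kg; origin at the centre of its underside, z up. It differs from the other loose bush by its height alone
- bush_long: loose plain brass bush, upright cylinder 26 mm across and 50 mm tall with a dark bore in its top; about 0.1 kg; origin at the centre of its underside, z up. It differs from the other loose bush by its height alone
- row_short: fixed open aluminium row holder for short bushes, 154 (x) x 44 mm outside, 146 x 36 mm inside, floor 4 mm thick, wall tops 9 mm above its underside. Two fixed brass bushes, 34 mm tall, 26 mm across, stand in it at x = 0 and +45 mm; its -x end (to the robot) is empty. It lies on the station's tray beside the other row; the two may change places. Origin: centre of its underside
- row_long: fixed open aluminium row holder for long bushes, 154 (x) x 44 mm outside, 146 x 36 mm inside, floor 4 mm thick, wall tops 9 mm above its underside. Two fixed brass bushes, 50 mm tall, 26 mm across, stand in it at x = 0 and +45 mm; its -x end (to the robot) is empty. It lies on the station's tray beside the other row; the two may change places. Origin: centre of its underside
- short_free (a point): centre of the empty end of the short row, on its inner floor (42.5 mm from the row's origin towards its -x)
- long_free (a point): centre of the empty end of the long row, on its inner floor (42.5 mm from the row's origin towards its -x)
- station: fixed oiling station: grey tray 360 x 240 x 8 mm (x -200 to +160, y +-120 mm) with the two rows towards its -x and, behind them, a steel clamp holding an aluminium oil bottle, 50 mm across and 150 mm long, whose top leans 35 degrees from vertical towards the station's -x. Origin: on the bench, z up, -x towards the robot
- shelf_front (a point): middle of the front bar of the station's wire shelf, 330 mm above the bench, right above the bottle's cap. The shelf's 8 mm steel bars span y +-110 mm and run from here 145 mm back to two posts, so the gripper fits only from -x and above, along the bottle's axis
- clamp (a point): point of the station on the bottle's axis, at the clamp, 111 mm high. The axis runs from here along (-sin 35 deg, 0, cos 35 deg) in the station's frame. How high the bottle is clamped differs each time and is not measured: the top face of its cap, unpressed, lies 100 to 118 mm from this point along the axis. The bottle itself does not move
- cap (a joint): black nozzle cap on the bottle's top: a disc 33 mm across, 19 mm thick, its flat top face square to the bottle's axis, a small nozzle towards the rows. Value: how far it is pressed along the axis, 0 (up) to 0.008 m (fully down). Its spring resists with 3 N at the top, 10 N fully down, then comes a hard stop; more than 35 N breaks it
- wash_bottle: bystander: loose white plastic squeeze bottle, 60 mm across, 165 mm tall with its bent spout; origin under its centre
- screwdriver: bystander: loose screwdriver lying flat, yellow handle, about 200 mm long
- bearing: bystander: loose steel bearing ring lying flat among the bushes, 40 mm across, 12 mm high; origin under its centre
- brush: bystander: loose chip brush lying flat
- wrench: bystander: loose steel wrench lying flat left of the station, about 150 mm long
- collet: bystander: loose steel collet standing, 40 mm across at its top, 52 mm tall; origin under its centre
Things that resemble listed ones, but are neither listed nor needed, are in the scene too. Leave any red look-alike of the bush_long alone.

How it is judged (in metres and radians):
On the way, in this order (a step that is already met when the one before it is completed fails the run):
1. both bushes stand released in the empty ends of their own rows (horizontal distance between bush_short and short_free below 0.02 m and z of bush_short in the frame of row_short between 0.001 and 0.008 m and angle between each of bush_short, bush_long's own z axis and vertical below 0.08 rad and linear speed of each of bush_short, bush_long below 0.03 m/s and horizontal distance between bush_long and long_free below 0.02 m and z of bush_long in the frame of row_long between 0.001 and 0.008 m and contact force between the fingers and bush_short below 0.1 N and contact force between the fingers and bush_long below 0.1 N), for 0.2 s.
2. the nozzle cap is pressed down (at least 6 of its 8 mm) (value of joint cap above 0.006 m), for 0.05 s.
3. the cap has sprung back up (value of joint cap below 0.001 m), for 0.2 s.
At the end, for the whole second after the job is handed in: Each loose bush stands upright (within 0.08 rad) and at rest on the floor of the row of its own length, its centre within 20 mm of the middle of the empty end; the cap has been pressed at least 6 mm after that and is up again (within 1 mm) (horizontal distance between bush_short and short_free below 0.02 m and z of bush_short in the frame of row_short between 0.001 and 0.008 m and angle between each of bush_short, bush_long's own z axis and vertical below 0.08 rad and linear speed of each of bush_short, bush_long below 0.03 m/s and horizontal distance between bush_long and long_free below 0.02 m and z of bush_long in the frame of row_long between 0.001 and 0.008 m and value of joint cap below 0.001 m); the robot touches nothing.
It fails at once if the fingers press on the station or its cap with more than 35 N (contact force between the fingers and station above 35 N).
It fails at once if a bystander is moved by more than 30 mm (distance of any of wash_bottle, screwdriver, bearing, brush, wrench, collet from where it was at the start of the episode above 0.03 m).
It also fails if it takes over 72 s, if anything falls off the work surface, if the arm or the gripper's body presses on something with over 40 N, if the wrist force passes 120 N, or if a joint passes its speed limit or range.

ROBOT

A 6-joint arm with a two-finger parallel gripper is mounted at the origin on the work surface. World frame = base frame: x ahead of the robot, y to its left, z up, the work surface at z = 0. Lengths are in mm, angles in rad, forces in N, time in s.
With the tool pointing down it reaches from about 325 to 750 mm from the base axis. Payload 7.6 kg.
Tool frame: the origin (TCP) lies at the very end of the fingers, on their centre line; the grasp point (between the pads) lies 19 mm behind it; x points along the fingers, z is the direction in which the jaws open and shut, and the axes are right-handed (so a half turn about x gives the same grasp; the last joint's range is limited). The gripper opens to 85 mm and grips with 20 to 120 N. Pads are 22 mm wide; open, the fingers measure 114 mm over their backs; the gripper's body (76 mm by 85 mm) begins 54 mm behind the grasp point. The pads swing forward as they close: fully open they stand 13 mm farther back than shut.
Start: joints at [1.169, 0.052, 1.401, -0, 1.689, -0.07], TCP at [171.001, 496.392, 231.323] pointing down, gripper open.
Joint ranges: [-2.9, 2.9], [-0.91, 2.17], [0.12, 2.37], [-1.06, 4.2], [0.26, 2.73], [-2.93, 2.93]. Speed limits (rad/s): [2.57, 2.57, 3.01, 3.14, 3.14, 3.14].

INTERFACE

Orientations are given as [roll, pitch, yaw] about the fixed x, y, z axes, in that order (R = Rz(yaw) Ry(pitch) Rx(roll)).
In Python, from cell import manip gives the robot as it stands. The module is installed in compiled form; this text tells all that it offers.
- The arm moves only by the tool apply_moves, never from a script. Its argument "moves" is text: rows parted by semicolons, each of 7 numbers parted by spaces: the closure, from 0 (fully open) to 1 (shut), then the shift along the world's x, y, z in mm, then the turn, a rotation vector about the world's x, y, z in degrees. A call has 1 to 20 rows; each row is the pose to reach, as a shift and turn from the pose measured when the call began; what a row does not reach only later rows make up. A row lasts 1/10 s, in which the tool goes at most 50 mm and 8.59 degrees, less where a joint would pass 70% of its speed; a pose out of reach is approached as far as the arm can. A call with a gripper value outside its range is refused whole. The fingers move at their own pace and stop on an object; "grip_force" is the grip in N (left out, the last holds). Time passes only in rows, so rows that repeat a pose let the fingers close. It gives the time, the measured TCP pose, the force and the opening at its end, in the units of the state.
- manip.state(): the state, without advancing time (a new reading comes with each control period).
- manip.grab_frame(name): name is "scene" or "top"; returns the picture (384x512x3 uint8, red, green, blue); there is no depth.
- manip.camera_info(name): a dict with "fx", "fy", "cx", "cy" (pixels), "eye" and "orientation" of the camera in the world. Camera axes: x right, y up, looking along -z (the intrinsics and any distortion apply to the point x, -y, -z); pixel columns grow to the right and rows downward; lengths in mm; the calibration is good to about 2 mm. A picture is of the moment at which its call begins. camera_info takes no time and is no camera call.
- manip.finish_job(): hands the job in, once; it reports no verdict.
Trained networks look in the newest picture that a camera, given by its name, has taken for a name from the list of things; names that differ only in an ending like _2 or _b are one class to them, and where a whole thing is asked for, a point or a joint stands for the part that bears it (a point fixed in the world has none). Each returns a list of dicts, best first, with "confidence" (0 to 1); they miss things now and then, are a little off and sometimes report something else, mostly with a low value. They report only what shows in the picture. A call takes as long as a camera call. They do not tell look-alikes from the thing itself.
- manip.recognise(camera, query): "at" ([x, y, z] in mm, in world coordinates, good to about 4 mm: the middle of the surface that is visible of it).
- manip.cut_out(camera, query): "region" (384x512 bool, what is visible of it).
- manip.landmark_of(camera, query): "at" ([x, y, z] in mm, in world coordinates, good to about 4 mm: a listed point, or the origin of a listed thing).
The state is a dict: "time_s": time; "qpos": joint angles; "qvel": joint speeds; "tau": joint torques, N m; "eef_pos": TCP position; "eef_rot": TCP orientation; "contact_force": force on the tool from outside, world axes, zero at the start; "torque": the same for the moment, N m; "gripper_width": finger opening in mm.
Only numpy, scipy, OpenCV 4.12 (cv2) and the standard library are available. Lean on these libraries where they do the work, as an engineer would, in place of code of your own. Each camera call takes 0.05 s, during which the arm holds its last target. There are 200 camera calls.

## Working session

There is one attempt and no reset: what is moved stays moved. The work goes in short steps, Python scripts to look and compute and a tool call to move; the robot and the scene stay as the last step left them, time stands still between calls to the robot, and variables do not carry over. Pictures are saved under pics/ and viewed, on a budget of 10 in all, crops included, one or two more only if the job needs it, and the job is handed in when it is done.

Besides the shell and the picture viewer there is one more tool, called after ">>>" as a command line: name --argument value ..., lists and objects as JSON in quotes. apply_moves: Moves the arm, as the interface text tells. Its arguments: {"type":"object","properties":{"moves":{"type":"string"},"grip_force":{"type":"number"}},"required":["moves"]}

```bash
mkdir -p pics
python3 - <<'E'
from cell import manip
import cv2, numpy as np
s=manip.state(); print(s)
for c in ("scene","top"):
    f=manip.grab_frame(c); cv2.imwrite(f"pics/{c}0.png",f[:,:,::-1]); print(c,manip.camera_info(c))
    for q in ("bush_short","bush_long","row_short","row_long","short_free","long_free","clamp","cap","shelf_front","station","wash_bottle","bearing","collet"):
        r=manip.landmark_of(c,q)
        print(c,q,[(np.round(d["at"]).tolist(),round(d["confidence"],2)) for d in r[:4]])
E
```

```text
{'time_s': 0.0, 'qpos': array([ 1.16870006e+00,  5.28046617e-02,  1.40175056e+00, -1.63376106e-05,
        1.68859048e+00, -7.03103954e-02]), 'qvel': array([ 1.28759296e-04, -8.13930901e-04, -3.72590363e-04, -6.87364810e-04,
       -9.09431440e-04,  5.58657139e-05]), 'tau': array([-8.32594196e-04, -3.81665504e+01, -3.60188556e+01, -1.01926876e-04,
        6.08190370e-03, -1.49770312e-05]), 'eef_pos': array([170.87659013, 496.08849943, 230.47618759]), 'eef_rot': array([ 3.08173061,  1.5692432 , -1.96244615]), 'contact_force': array([ 0.22897636,  0.45846135, -0.88145901]), 'torque': array([-0.05416213,  0.01721623,  0.01790047]), 'gripper_width': 85.48559723399707}
scene {'fx': 369.6001888091383, 'fy': 369.6001888091383, 'cx': 254.15912264492724, 'cy': 187.61085237767588, 'eye': array([1341.13721551, -338.29160813,  787.98812318]), 'orientation': array([ 0.93161137, -0.01276154,  1.11608473])}
scene bush_short [([532.0, -189.0, 4.0], 0.43)]
scene bush_long [([480.0, -356.0, 2.0], 0.73), ([511.0, -424.0, -0.0], 0.57), ([625.0, 188.0, 332.0], 0.46), ([454.0, -419.0, 0.0], 0.45)]
scene row_short [([511.0, 240.0, 10.0], 0.58)]
scene row_long [([514.0, 120.0, 9.0], 0.72), ([486.0, 411.0, 3.0], 0.45), ([603.0, 476.0, 1.0], 0.28), ([728.0, -298.0, -1.0], 0.17)]
scene short_free [([466.0, 234.0, 15.0], 0.59)]
scene long_free [([469.0, 116.0, 14.0], 0.81)]
scene clamp [([688.0, 192.0, 113.0], 0.56)]Traceback (most recent call last):
  File "<stdin>", line 7, in <module>
ValueError: it knows: bearing, brush, bush_long, bush_short, clamp, collet, long_free, row_long, row_short, screwdriver, shelf_front, short_free, station, wash_bottle, wrench
```

Run:
```python
from cell import manip
import cv2, numpy as np
c="top"
f=manip.grab_frame(c); cv2.imwrite(f"pics/{c}0.png",f[:,:,::-1]); print(c,manip.camera_info(c))
for q in ("bush_short","bush_long","row_short","row_long","short_free","long_free","clamp","shelf_front","station","bearing","collet","brush","wash_bottle","wrench","screwdriver"):
    r=manip.landmark_of(c,q)
    print(c,q,[(np.round(d["at"]).tolist(),round(d["confidence"],2)) for d in r[:4]])
f=manip.grab_frame("scene")
for q in ("shelf_front","station"):
    r=manip.landmark_of("scene",q)
    print(q,[(np.round(d["at"]).tolist(),round(d["confidence"],2)) for d in r[:4]])
a=cv2.imread("pics/scene0.png")
cv2.imwrite("pics/s_big.png",cv2.resize(a,(800,600))); 
a=cv2.imread("pics/top0.png")
cv2.imwrite("pics/t_big.png",cv2.resize(a,(800,600)));
```

```text
top {'fx': 419.8550295861975, 'fy': 419.8550295861975, 'cx': 251.83976966620637, 'cy': 186.7926231848794, 'eye': array([ 358.05283188,   37.01566977, 1340.00554019]), 'orientation': array([ 2.11228195e-01, -3.99967303e-04, -1.61837257e+00])}
top bush_short [([534.0, -188.0, 0.0], 0.62), ([729.0, -294.0, 3.0], 0.55), ([483.0, -354.0, -2.0], 0.53)]
top bush_long [([485.0, -357.0, -0.0], 0.55), ([511.0, -423.0, 1.0], 0.53)]
top row_short [([509.0, 240.0, 6.0], 0.58)]
top row_long [([511.0, 122.0, 8.0], 0.69)]
top short_free [([469.0, 242.0, 9.0], 0.9), ([532.0, -184.0, -1.0], 0.49), ([766.0, -146.0, -0.0], 0.34)]
top long_free [([475.0, 120.0, 14.0], 0.78)]
top clamp [([680.0, 190.0, 113.0], 0.97), ([487.0, 411.0, 2.0], 0.53)]
top shelf_front [([622.0, 184.0, 325.0], 0.63)]
top station [([621.0, 185.0, 3.0], 0.87), ([509.0, 242.0, 5.0], 0.5)]
top bearing [([492.0, -265.0, 3.0], 0.66), ([688.0, -399.0, 1.0], 0.26)]
top collet [([686.0, -397.0, 2.0], 0.68)]
top brush [([487.0, 411.0, 1.0], 0.84), ([481.0, -356.0, 0.0], 0.16)]
top wash_bottle [([729.0, -294.0, 2.0], 0.82)]
top wrench [([605.0, 476.0, 1.0], 0.89)]
top screwdriver [([767.0, -151.0, 1.0], 0.84)]
shelf_front [([627.0, 188.0, 331.0], 0.84), ([727.0, -297.0, 0.0], 0.21)]
station [([621.0, 185.0, 0.0], 0.71)]
```

View pics/s_big.png

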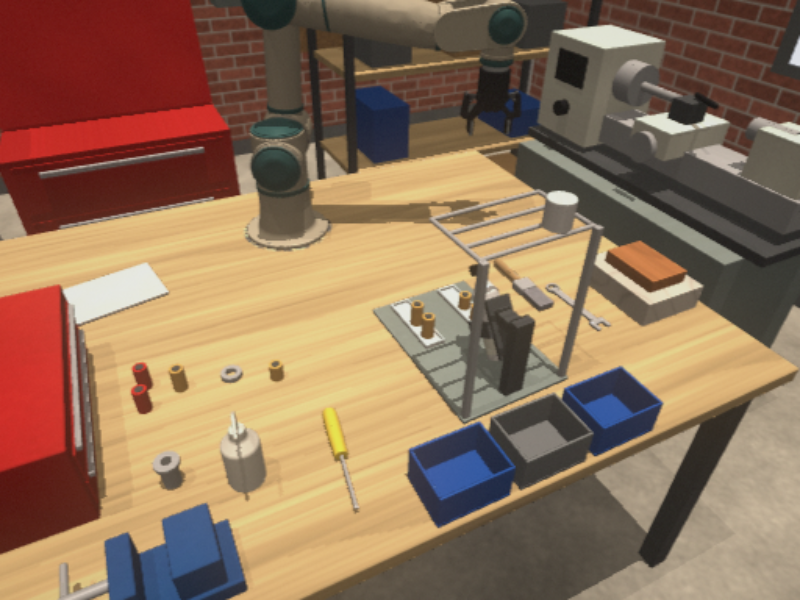

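View pics/t_big.png

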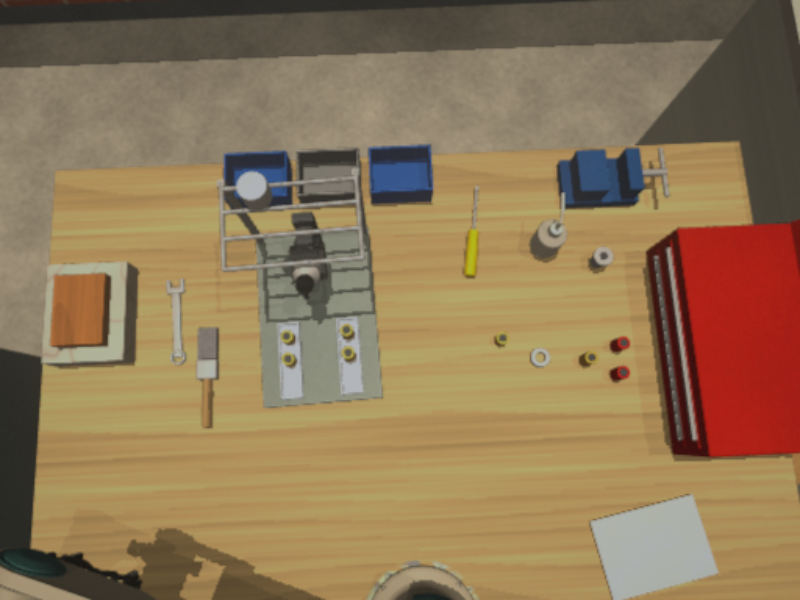

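The scene shows the two plain brass bushes at big-picture pixels (178,378) and (276,371), with two red look-alikes at (141,375) and (141,398). Left of the shelf, the long row is the right one in the top view and the short row is the left one. Next: an enlarged crop, and refined poses from the calibration.

```bash
cat > h.py <<'E'
from cell import manip
import cv2, numpy as np
from scipy.spatial.transform import Rotation as Ro
def cam(c):
    i=manip.camera_info(c); return i,Ro.from_euler("xyz",i["orientation"]).as_matrix()
def proj(c,P):
    i,R=cam(c); q=(np.atleast_2d(P)-i["eye"])@R; return np.c_[i["cx"]+i["fx"]*q[:,0]/-q[:,2], i["cy"]+i["fy"]*q[:,1]/q[:,2]]
def unproj(c,uv,z):
    i,R=cam(c); uv=np.atleast_2d(uv).astype(float)
    d=np.c_[(uv[:,0]-i["cx"])/i["fx"],-(uv[:,1]-i["cy"])/i["fy"],-np.ones(len(uv))]@R.T
    return i["eye"]+d*((z-i["eye"][2])/d[:,2])[:,None]
E
python3 - <<'E'
from h import *
f={c:manip.grab_frame(c) for c in ("top","scene")}
for q in ("row_short","row_long","station","bush_short","bush_long"):
    for d in manip.cut_out("top",q)[:3]:
        m=d["region"]; ys,xs=np.nonzero(m)
        uv=np.c_[xs,ys]
        z={"row_short":9+8,"row_long":17,"station":8,"bush_short":34,"bush_long":50}[q]
        P=unproj("top",uv,z)[:,:2].astype(np.float32)
        r=cv2.minAreaRect(P); print(q,round(d["confidence"],2),len(xs),np.round(uv.mean(0),1),[np.round(v,1) for v in r])
    for d in manip.cut_out("scene",q)[:3]:
        if "bush" in q:
            ys,xs=np.nonzero(d["region"]); print("  scene",q,round(d["confidence"],2),len(xs),xs.min(),xs.max(),ys.min(),ys.max())
# predicted heights of bushes in scene
for x,y in ((533,-188),(483,-356)):
    for hh in (34,50): print(x,y,hh,np.round(proj("scene",[[x,y,0],[x,y,hh]]),1).tolist())
a=cv2.resize(f["scene"][215:275,70:200],None,fx=5,fy=5,interpolation=cv2.INTER_CUBIC)
b=cv2.resize(f["top"][195:265,150:430],(650,163),interpolation=cv2.INTER_CUBIC)
cv2.imwrite("pics/crop1.png",np.vstack([a,b])[:,:,::-1])
E
```

```text
row_short 0.66 705 [185.1 230.3] [array([512.4, 239.8]), array([154.4,  45.5]), np.float64(2.1)]
row_long 0.92 686 [223. 227.] [array([517.1, 120.2]), array([154.5,  44.6]), np.float64(2.2)]
station 0.69 8589 [196.9 183.7] [array([677.1, 223.7]), array([507.8, 315.2]), np.float64(2.4)]
bush_short 0.55 39 [320.6 216.1] [array([ 533.2, -188.1]), array([17.5, 20.4]), np.float64(41.1)]
bush_short 0.39 698 [185.3 230.7] [array([510.3, 235.8]), array([151.2,  47.2]), np.float64(2.2)]
bush_short 0.16 617 [132. 234.] [array([488.5, 402. ]), array([191.9,  43.4]), np.float64(0.5)]
  scene bush_short 0.55 108 172 181 230 243
bush_long 0.59 117 [194.3 181.3] [array([661.8, 204.4]), array([35.7, 40. ]), np.float64(55.3)]
bush_long 0.55 9137 [196.2 182.8] [array([664.1, 217.9]), array([492.5, 309.9]), np.float64(2.6)]
bush_long 0.41 76 [395.9 238.2] [array([ 452.6, -409.6]), array([21.7, 34.9]), np.float64(15.2)]
  scene bush_long 0.59 123 86 96 232 246
  scene bush_long 0.55 152 108 120 233 250
  scene bush_long 0.45 171 85 98 247 264
533 -188 34 [[177.2, 240.4], [175.9, 232.1]]
533 -188 50 [[177.2, 240.4], [175.3, 228.0]]
483 -356 34 [[116.2, 246.9], [113.8, 238.5]]
483 -356 50 [[116.2, 246.9], [112.5, 234.4]]
```

View pics/crop1.png

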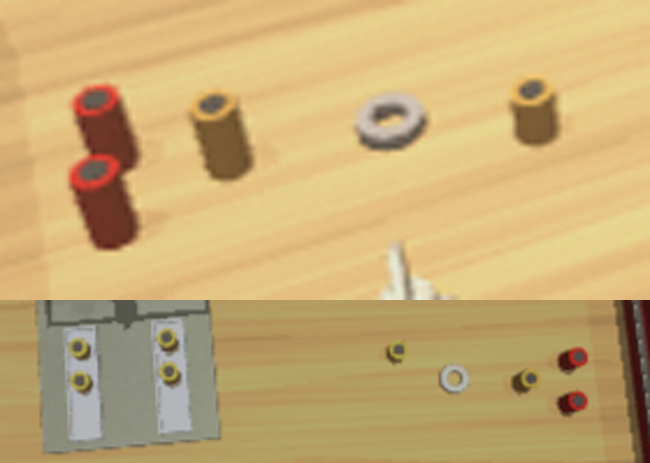

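The crop confirms it: the shorter brass bush is on the right (scene big-picture pixel 276,371, about x 533, y −188), and the taller brass one is at (178,378), about x 483, y −356. Both red ones are look-alikes to leave alone. Now I'll refine the centres by colour and read the tool axes.

Run:
```python
from h import *
s=manip.state(); print(np.round(Ro.from_euler("xyz",s["eef_rot"]).as_matrix(),3))
f=manip.grab_frame("top").astype(np.uint8)
hsv=cv2.cvtColor(f,cv2.COLOR_RGB2HSV)
g=cv2.cvtColor(f,cv2.COLOR_RGB2GRAY)
def refine(x,y,h):
    # brightness difference to the surroundings: template of projected top ring + bore
    best=None
    from itertools import product
    big=cv2.resize(f,None,fx=8,fy=8,interpolation=cv2.INTER_CUBIC).astype(float)
    t=np.linspace(0,2*np.pi,48,endpoint=False)
    def samp(X,Y,r):
        p=proj("top",np.c_[X+r*np.cos(t),Y+r*np.sin(t),np.full(48,h)]); q=np.round((p+.5)*8-.5).astype(int)
        return big[q[:,1],q[:,0]]
    for dx,dy in product(range(-8,9),range(-8,9)):
        bore=samp(x+dx,y+dy,3).sum(1).mean()
        ring=samp(x+dx,y+dy,10); 
        sc=ring.sum(1).mean()-bore-ring.std(0).sum()
        if best is None or sc>best[0]: best=(sc,x+dx,y+dy)
    return best
ex=np.array([np.cos(.0384),np.sin(.0384)])
for n,x,y,h in (("S",533,-188,34),("L",483,-356,50)): print(n,refine(x,y,h))
for n,o,h in (("rs",(512,240),46),("rl",(517,120),62)):
    for k in (0,45):
        p=np.array(o)+ex*k; print(n,k,np.round(p),refine(*np.round(p),h))
```

```text
[[-0.    -0.945  0.326]
 [ 0.     0.326  0.945]
 [-1.     0.     0.   ]]
S (np.float64(134.88218796183622), 534, -190)
L (np.float64(145.48766960312352), 486, -359)
rs 0 [512. 240.] (np.float64(138.08834970091627), np.float64(512.0), np.float64(240.0))
rs 45 [557. 242.] (np.float64(150.8459681371536), np.float64(557.0), np.float64(242.0))
rl 0 [517. 120.] (np.float64(141.8452678321564), np.float64(517.0), np.float64(120.0))Traceback (most recent call last):
  File "<stdin>", line 25, in <module>
  File "<stdin>", line 17, in refine
  File "<stdin>", line 13, in samp
  File "h.py", line 7, in proj
    i,R=cam(c); q=(np.atleast_2d(P)-i["eye"])@R; return np.c_[i["cx"]+i["fx"]*q[:,0]/-q[:,2], i["cy"]+i["fy"]*q[:,1]/q[:,2]]
        ~~~^^^
  File "h.py", line 5, in cam
    i=manip.camera_info(c); return i,Ro.from_euler("xyz",i["orientation"]).as_matrix()
ValueError: time passes only in moves, steps and waits
```

>>> apply_moves --moves "0.4 0 0 0 0 0 0; 0.4 0 0 0 0 0 0; 0.4 0 0 0 0 0 0;0.4 0 0 0 0 0 0"

```text
time_s: 2.4
eef_pos: [171.0, 496.4, 231.3]
eef_rot: [0.02, 1.571, 1.259]
contact_force: [-0.1, 0.2, -0.9]
gripper_width: 51.5
```

>>> apply_moves --moves "0.4 363 -686 -60 0 0 21.3;0.4 363 -686 -60 0 0 21.3;0.4 363 -686 -60 0 0 21.3;0.4 363 -686 -60 0 0 21.3;0.4 363 -686 -60 0 0 21.3;0.4 363 -686 -60 0 0 21.3;0.4 363 -686 -60 0 0 21.3;0.4 363 -686 -60 0 0 21.3;0.4 363 -686 -60 0 0 21.3;0.4 363 -686 -60 0 0 21.3;0.4 363 -686 -60 0 0 21.3;0.4 363 -686 -60 0 0 21.3;0.4 363 -686 -60 0 0 21.3;0.4 363 -686 -60 0 0 21.3;0.4 363 -686 -60 0 0 21.3;0.4 363 -686 -60 0 0 21.3;0.4 363 -686 -60 0 0 21.3;0.4 363 -686 -60 0 0 21.3;0.4 363 -686 -60 0 0 21.3;0.4 363 -686 -60 0 0 21.3"

```text
time_s: 4.4
eef_pos: [534.0, -188.6, 171.9]
eef_rot: [-1.753, 1.57, -0.141]
contact_force: [0.2, -0.9, -0.3]
gripper_width: 51.3
```

>>> apply_moves --moves "0.4 0 -1 -40 0 0 0;0.4 0 -1 -80 0 0 0;0.4 0 -1 -110 0 0 0;0.4 0 -1 -130 0 0 0;0.4 0 -1 -146 0 0 0;0.4 0 -1 -156 0 0 0;0.4 0 -1 -162 0 0 0;0.4 0 -1 -162 0 0 0;0.4 0 -1 -162 0 0 0;0.8 0 -1 -162 0 0 0;0.8 0 -1 -162 0 0 0;0.8 0 -1 -162 0 0 0;0.8 0 -1 -162 0 0 0;0.8 0 -1 -162 0 0 0;0.8 0 -1 -162 0 0 0" --grip_force 40

```text
time_s: 5.9
eef_pos: [534.6, -189.8, 10.9]
eef_rot: [-1.885, 1.568, -0.273]
contact_force: [-0.9, 0.8, 5.8]
gripper_width: 24.8
```

>>> apply_moves --moves "0.8 0 0 20 0 0 0;0.8 0 0 60 0 0 0;0.8 0 0 110 0 0 0;0.8 -15 50 120 0 0 0;0.8 -20 100 120 0 0 0;0.8 -30 148 120 0 0 0;0.8 -35 196 120 0 0 0;0.8 -40 244 120 0 0 0;0.8 -45 292 120 0 0 0;0.8 -55 340 120 0 0 0;0.8 -60 388 120 0 0 0;0.8 -65 428 120 0 0 0;0.8 -65 428 120 0 0 0;0.8 -65 428 120 0 0 0;0.8 -65 428 120 0 0 0;0.8 -65 428 120 0 0 0"

```text
time_s: 7.5
eef_pos: [469.8, 237.0, 130.8]
eef_rot: [-2.039, 1.568, -0.428]
contact_force: [0.3, -0.6, -0.6]
gripper_width: 25.0
```

Run:
```python
from h import *
s=manip.state(); R=Ro.from_euler("xyz",s["eef_rot"]).as_matrix()
print(s["eef_pos"],s["gripper_width"],s["contact_force"]); print(np.round(R,3), np.degrees(np.arctan2(R[1,2],R[0,2])), s["qpos"])
f=manip.grab_frame("scene"); u,v=proj("scene",s["eef_pos"])[0].astype(int); print(u,v)
cv2.imwrite("pics/p1.png",cv2.resize(f[v-70:v+70,u-100:u+100],(800,560),interpolation=cv2.INTER_CUBIC)[:,:,::-1])
```

```text
[469.80903603 237.04626397 130.79384987] 25.044660165137397 [ 0.3484011  -0.59325164 -0.57138703]
[[ 0.002 -0.999 -0.04 ]
 [-0.001 -0.04   0.999]
 [-1.    -0.002 -0.001]] 92.26464368078913 [ 0.39801937  0.10949464  1.54229029 -0.00171244  1.48823582 -1.21216365]
292 160
```

View pics/p1.png

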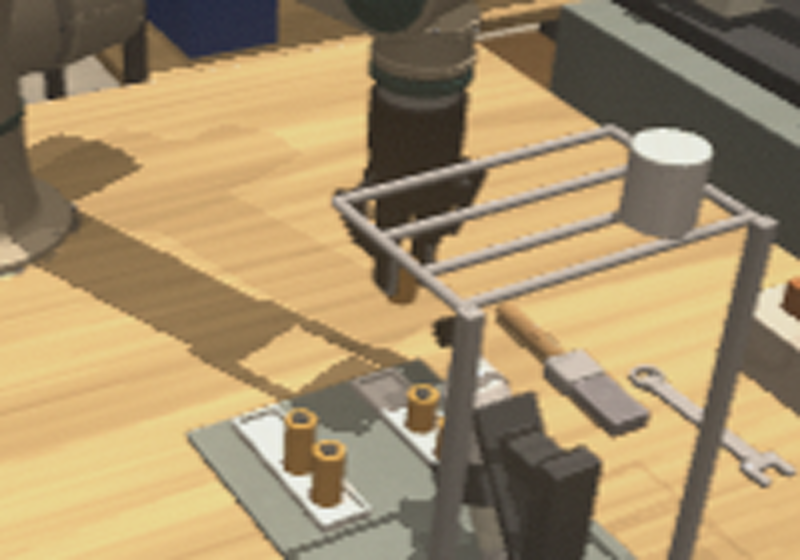

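The short bush is held upright over the free end of the short row (crop pixel 403,280). Now lower it.

>>> apply_moves --moves "0.8 0 1 -40 0 0 0;0.8 0 1 -75 0 0 0;0.8 0 1 -92 0 0 0;0.8 0 1 -99 0 0 0;0.8 0 1 -103 0 0 0;0.8 0 1 -106 0 0 0;0.8 0 1 -107.5 0 0 0;0.8 0 1 -108 0 0 0;0.8 0 1 -108 0 0 0;0.8 0 1 -108 0 0 0"

```text
time_s: 8.55
eef_pos: [470.1, 238.2, 23.3]
eef_rot: [-1.81, 1.568, -0.199]
contact_force: [-0.1, 0.3, -0.8]
gripper_width: 24.5
```

>>> apply_moves --moves "0.8 0 0 -0.7 0 0 0;0.8 0 0 -1.2 0 0 0;0.8 0 0 -1.5 0 0 0;0.8 0 0 -1.5 0 0 0"

```text
time_s: 8.95
eef_pos: [470.3, 238.3, 22.9]
eef_rot: [-1.732, 1.567, -0.122]
contact_force: [-3.3, -1.3, 6.7]
gripper_width: 24.4
```

Contact at the floor; release slowly, then rise and move to the long bush.

>>> apply_moves --moves "0.7 0 0 0 0 0 0;0.65 0 0 0 0 0 0;0.6 0 0 0 0 0 0;0.55 0 0 0 0 0 0;0.5 0 0 0 0 0 0;0.45 0 0 0 0 0 0;0.4 0 0 0 0 0 0;0.4 0 0 0 0 0 0;0.4 0 0 20 0 0 0;0.4 0 0 50 0 0 0;0.4 0 0 90 0 0 0;0.4 0 0 130 0 0 0;0.4 0 0 130 0 0 0"

```text
time_s: 10.25
eef_pos: [472.9, 239.5, 159.7]
eef_rot: [-1.329, 1.556, 0.282]
contact_force: [1.7, 0.1, 0.4]
gripper_width: 51.4
```

Run:
```python
from h import *
f=manip.grab_frame("scene"); u,v=proj("scene",[470,238,30])[0].astype(int); print(u,v)
print(manip.state()["eef_pos"],manip.state()["gripper_width"])
cv2.imwrite("pics/p2.png",cv2.resize(f[v-50:v+50,u-70:u+70],(800,571),interpolation=cv2.INTER_CUBIC)[:,:,::-1])
```

```text
290 185
[471.78808038 238.9704826  156.31727657] 51.28143596157049
```

View pics/p2.png

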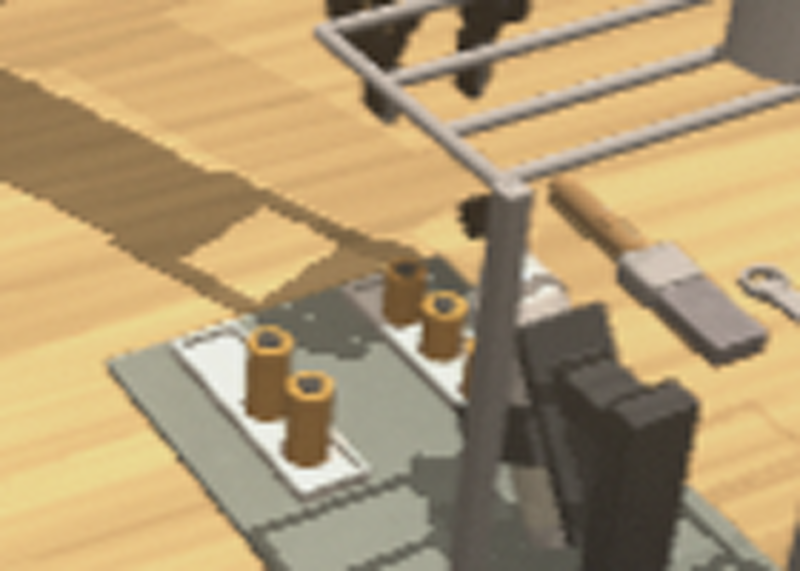

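The short bush stands in the short row (crop pixel 405,290). Next is the long bush, approached with the jaws only partly open because of the red neighbours.

>>> apply_moves --moves "0.4 1 -48 0 0 0 0;0.4 2 -96 0 0 0 0;0.4 3 -144 0 0 0 0;0.4 4 -192 0 0 0 0;0.4 5 -240 0 0 0 0;0.4 6 -288 0 0 0 0;0.4 7 -336 0 0 0 0;0.4 9 -384 0 0 0 0;0.4 11 -432 0 0 0 0;0.4 12 -480 0 0 0 0;0.4 13 -528 0 0 0 0;0.4 14 -570 0 0 0 0;0.4 14 -597 0 0 0 0;0.4 14 -597 0 0 0 0;0.4 14 -597 0 0 0 0;0.4 14 -597 0 0 0 0;0.4 14 -597 0 0 0 0"

```text
time_s: 12.0
eef_pos: [486.0, -356.9, 156.1]
eef_rot: [-1.341, 1.561, 0.271]
contact_force: [-0.3, 0.5, 0.4]
gripper_width: 51.2
```

Run:
```python
from h import *
s=manip.state(); R=Ro.from_euler("xyz",s["eef_rot"]).as_matrix()
print(s["eef_pos"],np.degrees(np.arctan2(R[1,2],R[0,2])),R[:,0],s["qpos"])
```

```text
[ 485.98802464 -356.90635178  156.0888808 ] 92.35404092078662 [ 0.00931905  0.00259027 -0.99995322] [-0.69838876  0.29960094  1.27301773  0.00797613  1.56350225 -2.31029683]
```

>>> apply_moves --moves "0.4 0 -1 -40 -0.15 0.53 0;0.4 0 -1 -75 -0.15 0.53 0;0.4 0 -1 -100 -0.15 0.53 0;0.4 0 -1 -120 -0.15 0.53 0;0.4 0 -1 -133 -0.15 0.53 0;0.4 0 -1 -140 -0.15 0.53 0;0.4 0 -1 -140 -0.15 0.53 0;0.4 0 -1 -140 -0.15 0.53 0;0.8 0 -1 -140 -0.15 0.53 0;0.8 0 -1 -140 -0.15 0.53 0;0.8 0 -1 -140 -0.15 0.53 0;0.8 0 -1 -140 -0.15 0.53 0;0.8 0 -1 -140 -0.15 0.53 0;0.8 0 -1 -140 -0.15 0.53 0"

```text
time_s: 13.4
eef_pos: [486.5, -358.4, 17.3]
eef_rot: [-2.296, 1.569, -0.684]
contact_force: [-0.8, 2.2, 6.1]
gripper_width: 25.2
```

>>> apply_moves --moves "0.8 0 0 20 0 0 0;0.8 0 0 60 0 0 0;0.8 0 0 105 0 0 0;0.8 -1 45 115 0 0 0;0.8 -2 93 115 0 0 0;0.8 -3 141 115 0 0 0;0.8 -4 189 115 0 0 0;0.8 -5 237 115 0 0 0;0.8 -6 285 115 0 0 0;0.8 -8 333 115 0 0 0;0.8 -10 381 115 0 0 0;0.8 -11 429 115 0 0 0;0.8 -12 465 115 0 0 0;0.8 -12 477 115 0 0 0;0.8 -12 477 115 0 0 0;0.8 -12 477 115 0 0 0;0.8 -12 477 115 0 0 0"

```text
time_s: 15.1
eef_pos: [474.7, 117.2, 132.2]
eef_rot: [-2.526, 1.569, -0.916]
contact_force: [0.1, 0.1, -0.8]
gripper_width: 24.9
```

Run:
```python
from h import *
s=manip.state(); R=Ro.from_euler("xyz",s["eef_rot"]).as_matrix()
print(s["eef_pos"],s["gripper_width"],np.degrees(np.arctan2(R[1,2],R[0,2])),R[:,0])
f=manip.grab_frame("scene"); u,v=proj("scene",[475,119,60])[0].astype(int)
cv2.imwrite("pics/p3.png",cv2.resize(f[v-60:v+50,u-70:u+70],(800,629),interpolation=cv2.INTER_CUBIC)[:600,:,::-1])
```

```text
[474.68365437 117.20842528 132.18472802] 24.877906236286385 92.24166096806337 [ 0.0013728  -0.00178815 -0.99999746]
```

View pics/p3.png

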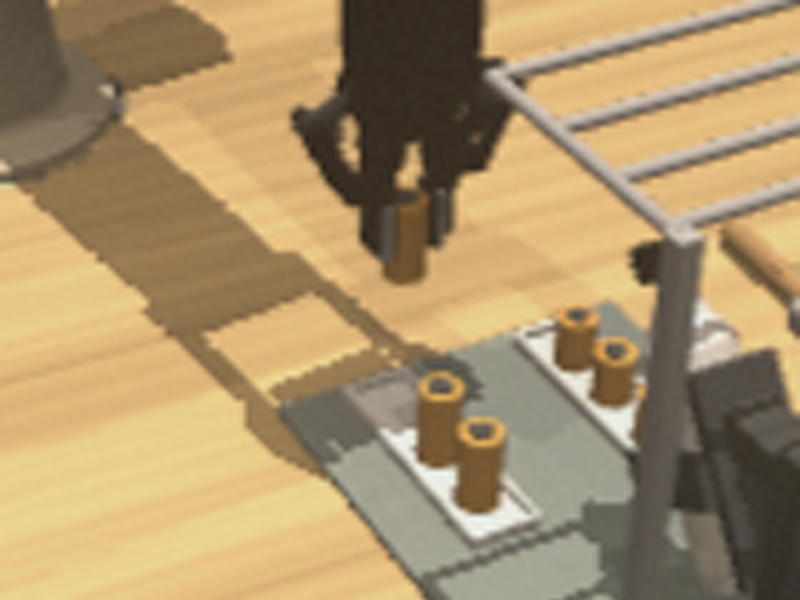

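The long bush is held upright (crop pixel 405,240) and the short bush still stands at (577,335). Lower to the floor.

>>> apply_moves --moves "0.8 0 1.4 -40 0 0 0;0.8 0 1.4 -72 0 0 0;0.8 0 1.4 -88 0 0 0;0.8 0 1.4 -95 0 0 0;0.8 0 1.4 -99 0 0 0;0.8 0 1.4 -101 0 0 0;0.8 0 1.4 -102.5 0 0 0;0.8 0 1.4 -103.5 0 0 0;0.8 0 1.4 -103.5 0 0 0"

```text
time_s: 16.05
eef_pos: [475.2, 118.7, 29.4]
eef_rot: [-2.093, 1.568, -0.483]
contact_force: [0.8, -0.8, 1.1]
gripper_width: 24.9
```

>>> apply_moves --moves "0.8 0 0 -0.5 0 0 0;0.8 0 0 -0.8 0 0 0;0.8 0 0 -0.8 0 0 0;0.7 0 0 -0.8 0 0 0;0.65 0 0 -0.8 0 0 0;0.6 0 0 -0.8 0 0 0;0.55 0 0 -0.8 0 0 0;0.5 0 0 -0.8 0 0 0;0.45 0 0 -0.8 0 0 0;0.4 0 0 -0.8 0 0 0;0.4 0 0 -0.8 0 0 0;0.4 0 0 20 0 0 0;0.4 0 0 50 0 0 0;0.4 0 0 90 0 0 0;0.4 0 0 130 0 0 0;0.4 0 0 165 0 0 0;0.4 0 0 165 0 0 0;0.4 0 0 165 0 0 0"

```text
time_s: 17.85
eef_pos: [475.4, 118.7, 194.8]
eef_rot: [-1.902, 1.566, -0.292]
contact_force: [-0.2, 0.0, -0.8]
gripper_width: 51.4
```

Run:
```python
from h import *
s=manip.state(); R=Ro.from_euler("xyz",s["eef_rot"]).as_matrix()
print(s["eef_pos"],s["gripper_width"],np.degrees(np.arctan2(R[1,2],R[0,2])),R[:,0],s["contact_force"])
for c in ("top","scene"):
    f=manip.grab_frame(c); cv2.imwrite(f"pics/{c}4raw.png",f[:,:,::-1])
    for q in ("bush_long","bush_short","clamp","shelf_front","station"):
        print(c,q,[(np.round(d["at"]).tolist(),round(d["confidence"],2)) for d in manip.landmark_of(c,q)[:4]])
    for d in manip.recognise(c,"cap")[:2]: print("cap",np.round(d["at"]),d["confidence"])
    for d in manip.cut_out(c,"cap")[:2]:
        ys,xs=np.nonzero(d["region"]); print(c,"capreg",d["confidence"],len(xs),xs.mean(),ys.mean())
a=cv2.imread("pics/top4raw.png")[130:270,150:260]; b=cv2.imread("pics/scene4raw.png"); u,v=proj("scene",[475,119,60])[0].astype(int)
b=b[v-60:v+80,u-70:u+70]
cv2.imwrite("pics/p4.png",np.hstack([cv2.resize(x,None,fx=3.2,fy=3.2,interpolation=cv2.INTER_CUBIC) for x in (a,b)]))
```

```text
[475.41688066 118.7453942  194.78233421] 51.434328769517755 92.23561795590332 [ 0.00424772 -0.00127766 -0.99999016] [-0.17073544  0.04530849 -0.82479352]
top bush_long [([508.0, -424.0, 0.0], 0.54), ([452.0, -416.0, -5.0], 0.46)]
top bush_short [([605.0, 478.0, 4.0], 0.63)]
top clamp [([682.0, 191.0, 113.0], 0.59), ([487.0, 411.0, 1.0], 0.26)]
top shelf_front [([628.0, 184.0, 327.0], 0.81), ([768.0, -148.0, -0.0], 0.23)]
top station [([621.0, 186.0, 4.0], 0.81)]
cap [620. 186. 204.] 0.59
scene bush_long [([454.0, -422.0, 2.0], 0.55), ([470.0, 119.0, 13.0], 0.54), ([513.0, -422.0, -1.0], 0.45)]
scene bush_short [([469.0, 239.0, 15.0], 0.39)]
scene clamp [([467.0, 234.0, 18.0], 0.73), ([686.0, 189.0, 116.0], 0.68), ([510.0, 120.0, 7.0], 0.16)]
scene shelf_front [([684.0, -399.0, -1.0], 0.7), ([624.0, 187.0, 329.0], 0.69), ([767.0, -152.0, 2.0], 0.39)]
scene station [([620.0, 183.0, -1.0], 0.79)]
cap [ 749. -298.   77.] 0.36
scene capreg 0.74 140 147.67857142857142 238.99285714285713
scene capreg 0.28 379 336.37730870712403 183.5646437994723
```

View pics/p4.png

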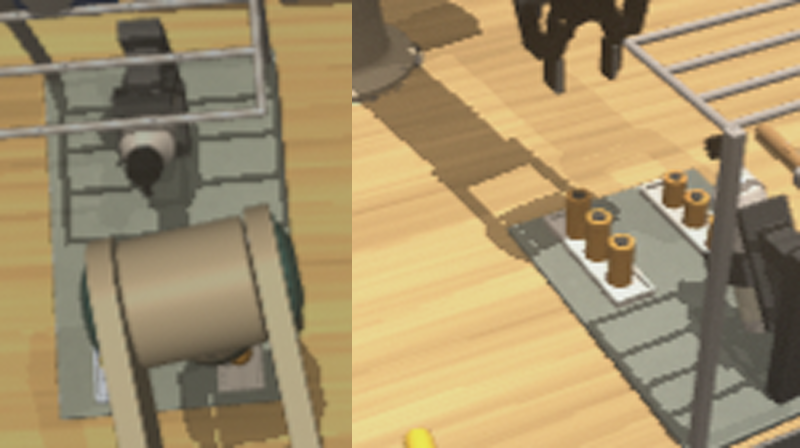

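Both bushes stand in their own rows, released: the long one at right-panel pixel (577,215) and the short one at (675,187). In the left panel the cap shows at (145,160). Next I'll compute the axis line from the cap blob.

Run:
```python
from h import *
g=cv2.cvtColor(cv2.imread("pics/top4raw.png"),cv2.COLOR_BGR2GRAY)
print(g[170:196,184:208])
m=np.zeros_like(g); m[168:186,184:208]=(g[168:186,184:208]<45)
n,l,st,ce=cv2.connectedComponentsWithStats(m,connectivity=4)
for i in range(1,n):
    if st[i,4]>10: print(st[i],ce[i],unproj("top",ce[i],200))
for dd in (100,109,118):
    for y in (186.5,190):
        P=np.array([684-.5736*dd,y,111+.819*dd]); print(dd,y,P,proj("top",P),proj("scene",P))
```

```text
[[ 96  92  87  84  94 105 107 108 107 107 109 108 106 106 106 109 109 100
   90  85  83  76  70  69]
 [ 75  75  69  64  85 104 110 112 148 163 163 164 162 160 158 157 152 148
  125  90  76  77  72  71]
 [ 77  76  72  69  93 136 154 158 171 178 179 179 177 175 172 168 163 158
  148 113  81  75  73  71]
 [ 76  77  73  77 128 155 164 170 174 178 179 178 177 174 170 165 158 151
  146 127  92  75  74  70]
 [ 77  76  73  95 137 154 159 169 175 177 177 173 174 171 165 158 151 145
  139 132  96  64  63  67]
 [ 77  77  72 102 133 146 155 165 144 130 121 114 113 133 151 150 143 137
  131 129  95  57  52  58]
 [ 78  76  75  90 123 140 135 114  81  69  60  54  53  73 103 130 133 127
  124 122  90  54  49  53]
 [120 120  92  78 112 119  94  58  43  46  48  46  46  44  55  88 112 117
  113 113  83  53  50  53]
 [132 133 124  86 100  91  58  46  45  46  48  46  48  45  43  52  85 102
  104 102  76  54  54  62]
 [131 130 131  91  79  70  49  45  46  45  46  45  46  46  43  43  59  87
   94  87  71  69  69  72]
 [131 131 111  79  67  56  47  46  46  46  45  46  45  45  45  43  52  77
   85  79  74  8
[... 1495 characters left out ...]
 83
   84  85  85  86  87  86]]
[190 182  10   4  30] [194.76666667 183.76666667] [[618.33445642 183.07243403 200.        ]]
100 186.5 [626.64 186.5  192.9 ] [[193.82215138 181.48169574]] [[306.66037222 173.18435797]]
100 190 [626.64 190.   192.9 ] [[192.5724929  181.53952062]] [[307.69672471 172.8922957 ]]
109 186.5 [621.4776 186.5    200.271 ] [[193.49977281 182.70088234]] [[305.93393023 170.12701811]]
109 190 [621.4776 190.     200.271 ] [[192.2412365  182.75915541]] [[306.97182549 169.83840283]]
118 186.5 [616.3152 186.5    207.642 ] [[193.17278636 183.93749522]] [[305.20653554 167.06566863]]
118 190 [616.3152 190.     207.642 ] [[191.90524519 183.99622343]] [[306.24597671 166.78050964]]
```

>>> apply_moves --moves "1 0 0 50 0 0 0;1 10 20 100 0 0 0;1 30 40 111 0.3 -8 0;1 50 50 111 0.6 -16 0;1 65 55 111 1 -24 0;1 72 62 111 1.2 -32 0;1 72 62 111 1.3 -34.75 0;1 72 62 111 1.3 -34.75 0;1 72 62 111 1.3 -34.75 0;1 72 62 111 1.3 -34.75 0;1 72 62 111 1.3 -34.75 0"

```text
time_s: 19.75
eef_pos: [547.6, 180.5, 305.7]
eef_rot: [-1.575, 0.961, 0.034]
contact_force: [-0.7, -0.4, 0.0]
gripper_width: -0.0
```

Run:
```python
from h import *
s=manip.state(); R=Ro.from_euler("xyz",s["eef_rot"]).as_matrix()
print(s["eef_pos"],s["gripper_width"],np.round(R,4),s["contact_force"],s["qpos"])
```

```text
[547.64162336 180.51927409 305.73321869] -0.025586319561102803 [[ 0.5721 -0.8193 -0.0372]
 [ 0.0195 -0.0318  0.9993]
 [-0.8199 -0.5725 -0.0022]] [-0.70503787 -0.38565523  0.02998791] [ 0.33757556 -0.24010633  1.62670746 -0.18658795  1.17353645 -1.25038716]
```

>>> apply_moves --moves "1 17 0.7 -24.5 0 0 0;1 34.4 1.3 -49 0 0 0;1 45.9 1.8 -65.5 0 0 0;1 51.6 2 -73.7 0 0 0;1 57.3 2.2 -81.9 0 0 0;1 63.1 2.4 -90.1 0 0 0;1 63.1 2.4 -90.1 0 0 0;1 63.1 2.4 -90.1 0 0 0"

```text
time_s: 20.55
eef_pos: [610.8, 183.0, 216.2]
eef_rot: [-1.574, 0.961, 0.034]
contact_force: [0.4, -0.1, -0.0]
gripper_width: 0.1
```

Run:
```python
from h import *
s=manip.state(); print(s["eef_pos"],s["contact_force"])
f=manip.grab_frame("scene"); u,v=proj("scene",s["eef_pos"])[0].astype(int); print(u,v)
a=f[v-45:v+45,u-50:u+50]
g=manip.grab_frame("top"); u,v=proj("top",s["eef_pos"])[0].astype(int); b=g[v-45:v+45,u-30:u+30]
cv2.imwrite("pics/p5.png",np.hstack([cv2.resize(x,None,fx=5,fy=5,interpolation=cv2.INTER_CUBIC) for x in (a,b)])[:,:,::-1])
```

```text
[610.81898109 183.01761069 216.17227454] [ 0.37104234 -0.07271623 -0.04875458]
303 163
```

View pics/p5.png

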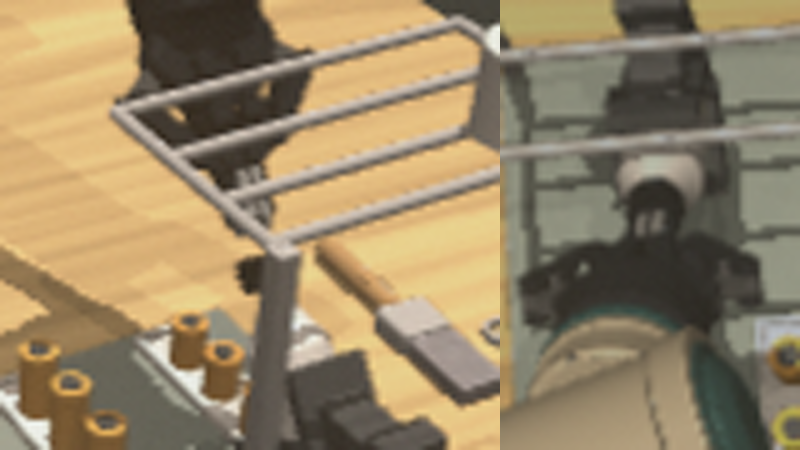

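The closed fingertips are on the axis above the cap (right panel, tips at (650,215), cap disc around (655,200)). Now feel forward in small steps.

>>> apply_moves --moves "1 1.1 0 -1.6 0 0 0;1 2.3 0.1 -3.3 0 0 0;1 3.4 0.1 -4.9 0 0 0;1 4.6 0.2 -6.6 0 0 0;1 5.2 0.2 -7.4 0 0 0;1 5.7 0.2 -8.2 0 0 0;1 5.7 0.2 -8.2 0 0 0"

```text
time_s: 21.35
eef_pos: [616.5, 183.3, 208.3]
eef_rot: [-1.574, 0.96, 0.035]
contact_force: [-0.0, -0.2, -0.3]
gripper_width: -0.1
```

>>> apply_moves --moves "1 0.6 0 -0.8 0 0 0;1 1.1 0 -1.6 0 0 0;1 1.7 0.1 -2.5 0 0 0;1 2.3 0.1 -3.3 0 0 0;1 2.3 0.1 -3.3 0 0 0"

```text
time_s: 21.85
eef_pos: [618.8, 183.4, 205.1]
eef_rot: [-1.574, 0.96, 0.035]
contact_force: [-3.2, 0.1, 1.2]
gripper_width: -0.1
```

>>> apply_moves --moves "1 0.6 0 -0.8 0 0 0;1 1.1 0 -1.6 0 0 0;1 1.1 0 -1.6 0 0 0;1 1.1 0 -1.6 0 0 0"

```text
time_s: 22.25
eef_pos: [619.9, 183.4, 203.7]
eef_rot: [-1.574, 0.96, 0.035]
contact_force: [-5.0, 0.0, 2.7]
gripper_width: 0.2
```

>>> apply_moves --moves "1 0.6 0 -0.8 0 0 0;1 1.1 0 -1.6 0 0 0;1 1.7 0.1 -2.5 0 0 0;1 1.7 0.1 -2.5 0 0 0;1 1.7 0.1 -2.5 0 0 0"

```text
time_s: 22.75
eef_pos: [621.5, 183.5, 201.4]
eef_rot: [-1.574, 0.96, 0.035]
contact_force: [-7.0, 0.2, 4.7]
gripper_width: 0.2
```

>>> apply_moves --moves "1 0.4 0 -0.6 0 0 0;1 0.9 0 -1.2 0 0 0;1 0.9 0 -1.2 0 0 0;1 0.9 0 -1.2 0 0 0"

```text
time_s: 23.15
eef_pos: [622.3, 183.6, 200.4]
eef_rot: [-1.574, 0.96, 0.035]
contact_force: [-7.6, -1.1, 4.5]
gripper_width: -0.0
```

>>> apply_moves --moves "1 0.3 0 -0.4 0 0 0;1 0.6 0 -0.8 0 0 0;1 0.9 0 -1.2 0 0 0;1 0.9 0 -1.2 0 0 0;1 0.9 0 -1.2 0 0 0"

```text
time_s: 23.65
eef_pos: [623.0, 183.6, 199.5]
eef_rot: [-1.574, 0.961, 0.035]
contact_force: [-8.3, -1.8, 5.4]
gripper_width: -0.1
```

>>> apply_moves --moves "1 0.3 0 -0.4 0 0 0;1 0.6 0 -0.8 0 0 0;1 0.9 0 -1.2 0 0 0;1 0.9 0 -1.2 0 0 0;1 0.9 0 -1.2 0 0 0"

```text
time_s: 24.15
eef_pos: [623.5, 183.6, 198.8]
eef_rot: [-1.574, 0.961, 0.035]
contact_force: [-10.7, -1.6, 6.3]
gripper_width: -0.1
```

>>> apply_moves --moves "1 0.4 0 -0.5 0 0 0;1 0.7 0 -1 0 0 0;1 0.7 0 -1 0 0 0;1 0.7 0 -1 0 0 0"

```text
time_s: 24.55
eef_pos: [623.7, 183.7, 198.9]
eef_rot: [-1.574, 0.961, 0.035]
contact_force: [-16.3, -2.7, 10.2]
gripper_width: -0.0
```

Hard stop reached: the force rises to about 18 N with no further travel, roughly 8 mm below first contact. Retract along the axis.

>>> apply_moves --moves "1 -2.3 -0.1 3.3 0 0 0;1 -5.7 -0.2 8.2 0 0 0;1 -11.5 -0.4 16.4 0 0 0;1 -23 -0.9 32.8 0 0 0;1 -45.9 -1.8 65.5 0 0 0;1 -69 -2.6 98.3 0 0 0;1 -76 -2.9 108 0 0 0;1 -76 -2.9 108 0 0 0;1 -76 -2.9 108 0 0 0;1 -76 -2.9 108 0 0 0"

```text
time_s: 25.55
eef_pos: [547.8, 180.5, 304.1]
eef_rot: [-1.576, 0.965, 0.033]
contact_force: [0.5, 0.0, -0.3]
gripper_width: -0.2
```

Run:
```python
from h import *
s=manip.state(); print(s["eef_pos"],s["contact_force"])
f=manip.grab_frame("scene"); 
for q in ("bush_long","bush_short"):
    print(q,[(np.round(d["at"]).tolist(),round(d["confidence"],2)) for d in manip.landmark_of("scene",q)[:4]])
cv2.imwrite("pics/p6.png",cv2.resize(f[120:260,230:370],(600,600),interpolation=cv2.INTER_CUBIC)[:,:,::-1])
```

```text
[547.777073   180.53335588 304.08814271] [ 0.48155626  0.016709   -0.25246876]
bush_long [([471.0, 119.0, 14.0], 0.69), ([457.0, -421.0, 4.0], 0.64), ([512.0, -424.0, -2.0], 0.62)]
bush_short [([621.0, 186.0, 4.0], 0.55), ([470.0, 237.0, 13.0], 0.49)]
```

View pics/p6.png

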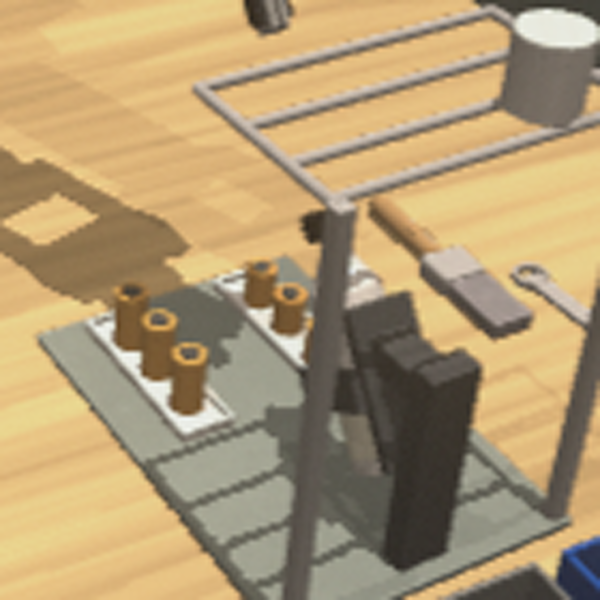

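Both bushes stand in their rows (long at (130,315), short at (262,283)), the cap shows at (315,225), and the gripper is clear of everything. Hand in.

```bash
python3 -c "
from cell import manip
print(manip.finish_job())"
```

```text
the job is handed in; nothing more can be done
None
```

I stood both brass bushes in their own rows, pressed the oil cap fully down and let it spring back, then handed the job in at about 26 s. The hand-in reports no verdict.

- **Bushes:** The last picture shows both standing upright and released, with the fingers clear. The networks put the long one at (471, 119) and the short one at (470, 237). That is within about 4 mm of the free-end centres I worked out, against a limit of 20 mm.
- **Cap press:** First touch came about 115 mm from the clamp along the axis. The force rose from about 3 N to 11 N over roughly 8 mm, then to about 18 N with no more travel, so the cap reached its stop well below the 35 N limit.
- **Cap back up:** I then backed off along the bottle's axis and the measured force fell to about 0. I could not read the cap's position directly, so its return is inferred from that and from the cap being visible in the last picture.
- **Other things:** I did not compare the bystanders' positions before and after. I saw no sign of touching them or the red look-alikes.
- **Disagreements:** The networks gave a few false detections. They placed a bush on the red look-alikes and on the station, and the cap on the wash bottle. Their clamp position was also about 4 mm off in y, so I used the line of the station and the cap as seen in the picture.

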